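# Gauge a trailer roller pin: go, then no-go, then set it aside as passed

## Robot

A 7-joint arm with a two-finger parallel gripper is mounted at the origin on the work surface. World frame = base frame: x ahead of the robot, y to its left, z up, the work surface at z = 0. Lengths are in mm, angles in degrees, forces in N, time in s.
With the tool pointing down it reaches from about 425 to 950 mm from the base axis. Payload 4.7 kg.
Tool frame: the origin (TCP) lies on the centre line of the jaws, within the pads' length; the fingertips stand 17 mm ahead of it and the grasp point (between the pads) lies 2 mm behind it (r.finger_overhang is the distance from the TCP to the fingertips, in mm); z points along the fingers, y is the line along which they close (so a half turn about z gives the same grasp; the last joint's range is limited). The gripper opens to 85 mm and grips with 20 to 120 N. Pads are 22 mm wide; open, the fingers measure 114 mm over their backs; the gripper's body (76 mm by 85 mm) begins 54 mm behind the grasp point. The pads swing forward as they close: fully open they stand 13 mm farther back than shut.
Start: joints at [74.318, 26.849, -2.785, 87.806, 1.381, 65.374, -4.715], TCP at [163.64, -654.881, 248.335] pointing down, gripper open.
Joint ranges: [-148.3, 148.3], [-19.14, 114.17], [-79.39, 73.82], [5.75, 140.21], [-59.74, 239.74], [12.07, 113.84], [-152.46, 152.46]. Speed limits (degrees/s): [147.25, 147.25, 180, 180, 180, 180, 180].

## Interface

Orientations are given as a 3x3 rotation matrix whose columns are the frame's x, y, z axes.
In Python, from plant import readout, imaging, r gives the robot as it stands.
- The arm moves only by the tool drive_tool, never from a script. Its argument "moves" is a list of rows, each an object of numbers: "fingers": the closure, from -1 (fully open) to 1 (shut); "dx", "dy", "dz": the shift along the tool's x, y, z normalised to -1 to 1, where 1 is 500 mm; "roll": the turn about the tool's z normalised to -1 to 1, where 1 is 1.5 rad. In form: [{"fingers": .., "dx": .., "dy": .., "dz": .., "roll": ..}, ...]. A call has 1 to 20 rows; each row is the pose to reach, as a shift and turn from the pose commanded when the call began, along the tool's axes at that moment; what a row does not reach only later rows make up. A row lasts 1/12 s, in which the tool goes at most 41.7 mm and 7.16 degrees, less where a joint would pass 70% of its speed; a pose out of reach is approached as far as the arm can. A call with a number of a shift or a turn outside -1 to 1 is refused whole. A call with a gripper value outside its range is refused whole. The fingers move at their own pace and stop on an object; "newtons" is the grip in N (left out, the last holds). Time passes only in rows, so rows that repeat a pose let the fingers close. It gives the time, the measured TCP pose, the force, the opening and the grip force at its end, in the units of the state.
- readout.get_obs(): the state, without advancing time (a new reading comes with each control period).
- imaging.camera(name): name is "scene" or "top" or "wrist"; returns the picture (384x512x3 uint8, blue, green, red); there is no depth.
- imaging.camera_params(name): a dict with "fx", "fy", "cx", "cy" (pixels), "world_from_camera" (4x4, takes a point from camera to world coordinates). Camera axes: x right, y up, looking along -z (the intrinsics and any distortion apply to the point x, -y, -z); pixel columns grow to the right and rows downward; lengths in mm; the calibration is good to about 2 mm. The wrist camera is an equidistant fisheye: a pixel r from the principal point sees the ray r / f radians off the axis. A picture is of the moment at which its call begins: read the wrist's pose just before it. camera_params takes no time and is no camera call; for the wrist camera it gives the pose at the moment of the call.
- r.job_done(): hands the job in; it is judged then, once.
The state is a dict: "time": time; "qpos": joint angles; "qvel": joint speeds; "joint_efforts": joint torques, N m; "position": TCP position; "eef_rot": TCP orientation; "contact_force": force on the tool from outside, world axes, zero at the start; "moment": the same for the moment, N m; "finger_gap": finger opening in mm; "grip_force": force on a finger pad.
Only numpy, scipy, OpenCV 4.12 (cv2) and the standard library are available. Lean on these libraries where they do the work, as an engineer would, in place of code of your own. Each camera call takes 0.05 s, during which the arm holds its last target. There are 200 camera calls.

## Task

Check the steel trailer pin for wear in the gap gauge: lower it upright in front of the gauge's mouth, push it along through the go gap, and keep going until the narrower no-go gap stops it; lean on it there steadily with roughly 5 to 10 N for about a second, never loading the gauge's jaws with more than 20 N. Then take it out and stand it fully home in the hole of the other, empty wooden block, let go of it, and leave the other things on the bench where they are.

Things in the scene. Friction and masses are not known exactly. Their poses are not given: they have to be found in the camera images.
- pin_head (a point): Grip point on the axis of the upright steel pin, 114 mm tall, 0.32 to 0.48 kg: round shank 24 mm across, 70 mm long, under a darker round head 30 mm across, 44 mm tall. This point is 95 mm above the foot's underside, 25 mm above the head's underside. z points up the pin. It starts standing in one wooden block's hole, foot 10 mm above the bench.
- pin_foot (a point): Centre of the underside of the pin's foot, which has a 2 mm bevel; z points up the pin.
- go_gap (a point): Middle of the go gap at the level of the jaw tops, 76 mm above the bench, of the fixed, rigid steel gap gauge, open above. x points level along the push, from the mouth through the go gap to the no-go gap; y across, z up. The go jaws are 25.6 mm apart from x = -12 to +12 mm, with a 45 degree lead-in, 45.6 mm wide, starting at x = -22 mm.
- gauge_floor (a point): Point of the gauge's base plate in front of the mouth, on its upper face, 12 mm above the bench; same axes as go_gap, which lies 48 mm further along x. The plate (180 x 110 x 12 mm) reaches from 24 mm before this point to 156 mm beyond it. Here the space above the plate is free. The pin's foot must stay above this level.
- bay (a point): Point in the open bay (69 mm wide) behind the go jaws, at jaw-top level, 28 mm beyond go_gap along x; same axes. At the bay's end two square-edged no-go jaws, 18 mm apart and equally high, are clamped at a new place every time, unmeasured: front faces 17 to 47 mm beyond this point. The pin's axis stops about 8 mm before the faces: feel for it. Wedged there, the jaws feel up to 1.4 times the push.
- free_hole (a point): Centre of the hole's mouth in the upper face of the empty wooden block (70 x 70 x 40 mm, fixed to the bench). The hole is 27.5 mm wide with a 3 mm bevel at the mouth and 30 mm deep, so a pin fully home has its foot 30 mm below this point. z points up.
- roller_mid (a point): Centre of a loose black rubber keel roller standing on end, 68 mm in diameter, 90 mm tall. Leave it alone.
- tin_mid (a point): Centre of a loose grease tin standing upright, 72 mm in diameter, 85 mm tall. Leave it alone.
- spanner_grip (a point): Handle of a loose spanner lying flat on the bench beyond the gauge. Leave it alone.
Things that resemble listed ones, but are neither listed nor needed, are in the scene too. What is shaped like the part that bears pin_head but orange is not meant. What is shaped like the part that bears free_hole but blue is not meant.

How it is judged:
By the outcome, as a careful person would: the job done as asked, in the order asked, and still so for the second after the job is handed in, with the robot touching nothing.
It also fails if it takes over 72 s, if anything falls off the work surface, if the arm or the gripper's body presses on something with over 40 N, if the wrist force passes 120 N, or if a joint passes its speed limit or range.

## Working session

There is one attempt and no reset: what is moved stays moved. The work goes in short steps, Python scripts to look and compute and a tool call to move; the robot and the scene stay as the last step left them, time stands still between calls to the robot, and variables do not carry over. Pictures are saved under pics/ and viewed, at most 10 in all, crops included, and the job is handed in when it is done.

Besides the shell and the picture viewer there is one more tool, called after "Call:" as name(argument=value, ...), one argument or row to a line, values as JSON. drive_tool: Moves the arm, as the interface text tells. Its arguments: {"type":"object","properties":{"moves":{"type":"array"},"newtons":{"type":"number"}},"required":["moves"]}

```bash
mkdir -p pics; ls; python3 - <<'E'
from plant import readout, imaging, r
import cv2,numpy as np
o=readout.get_obs(); print({k:np.round(v,3).tolist() for k,v in o.items()})
for n in("scene","top"):
    im=imaging.camera(n); cv2.imwrite(f"pics/{n}0.png",im); p=imaging.camera_params(n); print(n,{k:np.round(v,3).tolist() if not isinstance(v,str) else v for k,v in p.items()})
a=cv2.imread("pics/scene0.png");b=cv2.imread("pics/top0.png")
cv2.imwrite("pics/s0.png",cv2.resize(a,(800,600)));cv2.imwrite("pics/t0.png",cv2.resize(b,(800,600)))
E
```

```text
pics
{'time': 0.0, 'qpos': [74.318, 26.899, -2.783, 87.875, 1.38, 65.375, -4.715], 'qvel': [0.012, -0.008, 0.103, -0.049, 0.032, -0.026, -0.149], 'joint_efforts': [-0.0, -51.031, -0.047, -23.772, 0.011, 0.008, -0.0], 'position': [163.464, -654.332, 247.237], 'eef_rot': [[0.97, 0.242, -0.001], [0.242, -0.97, 0.002], [-0.0, -0.002, -1.0]], 'contact_force': [-0.317, 0.592, -0.465], 'moment': [0.014, 0.018, -0.031], 'grip_force': 0.0, 'finger_gap': 85.113}
scene {'fx': 489.678, 'fy': 489.678, 'cx': 256.926, 'cy': 195.209, 'world_from_camera': [[0.782, -0.516, 0.348, 1039.677], [0.623, 0.66, -0.421, -498.513], [-0.013, 0.546, 0.838, 1104.308], [0.0, 0.0, 0.0, 1.0]]}
top {'fx': 351.382, 'fy': 351.382, 'cx': 253.189, 'cy': 189.66, 'world_from_camera': [[-0.023, 0.995, -0.099, 510.308], [-1.0, -0.021, 0.02, 6.958], [0.018, 0.099, 0.995, 1195.062], [0.0, 0.0, 0.0, 1.0]]}
```

View pics/s0.png

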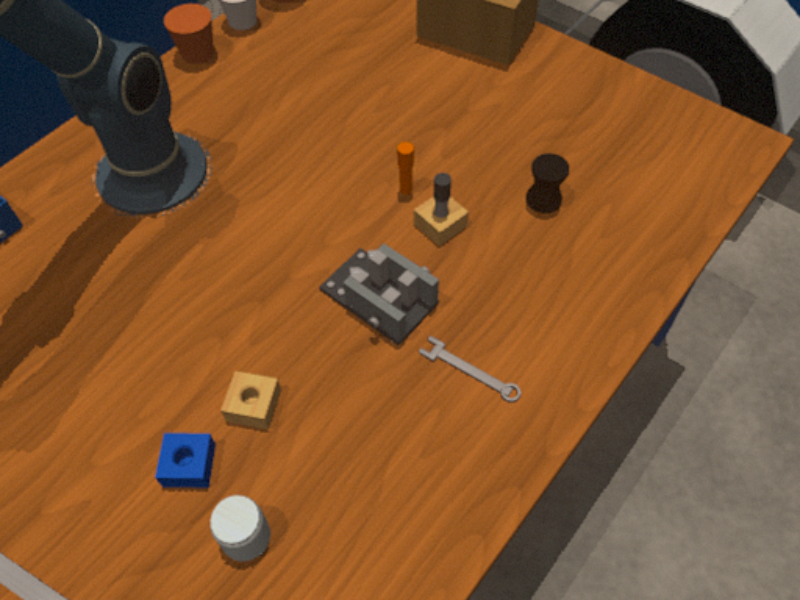

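View pics/t0.png

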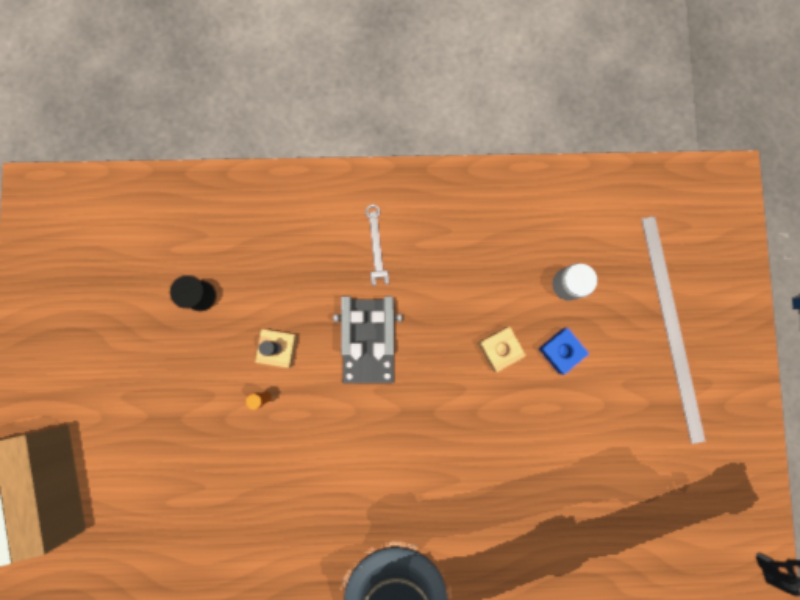

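The scene view shows the grey pin in its wooden block at (442,200), with an orange look-alike at (405,168). The gauge is at (382,290), the empty wooden block at (250,398) and a blue look-alike block at (186,458).
In the top view the grey pin is at (268,348), the orange one at (254,401), the gauge mouth is toward the robot at (369,365), the empty wooden block's hole is at (503,349), and the blue block is at (566,351).
I take the grey pin because orange is excluded, and the wooden block because blue is excluded. The next step is to confirm both in enlarged crops.

```bash
python3 - <<'E'
import cv2,numpy as np
def crop(f,c,w,h,s):
    a=cv2.imread(f); x,y=c; k=a[y:y+h,x:x+w]; k=cv2.resize(k,None,fx=s,fy=s,interpolation=cv2.INTER_CUBIC)
    for i in range(0,w,5):
        cv2.line(k,(i*s,0),(i*s,6 if i%10 else 12),(0,255,0),1)
        if i%10==0: cv2.putText(k,str(x+i),(i*s,22),0,.35,(0,255,0),1)
    for i in range(0,h,5):
        cv2.line(k,(0,i*s),(6 if i%10 else 12,i*s),(0,255,0),1)
        if i%10==0: cv2.putText(k,str(y+i),(14,i*s+4),0,.35,(0,255,0),1)
    return k
def mont(f,cs,out):
    cv2.imwrite(out,np.vstack([np.hstack([crop(f,c,50,37,8) for c in cs[:2]]),np.hstack([crop(f,c,50,37,8) for c in cs[2:]])]))
mont("pics/top0.png",[(150,205),(210,186),(210,216),(300,205)],"pics/tm.png")
mont("pics/scene0.png",[(255,105),(200,155),(235,180),(137,235)],"pics/sm.png")
E
```

```text
(no output)
```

View pics/tm.png

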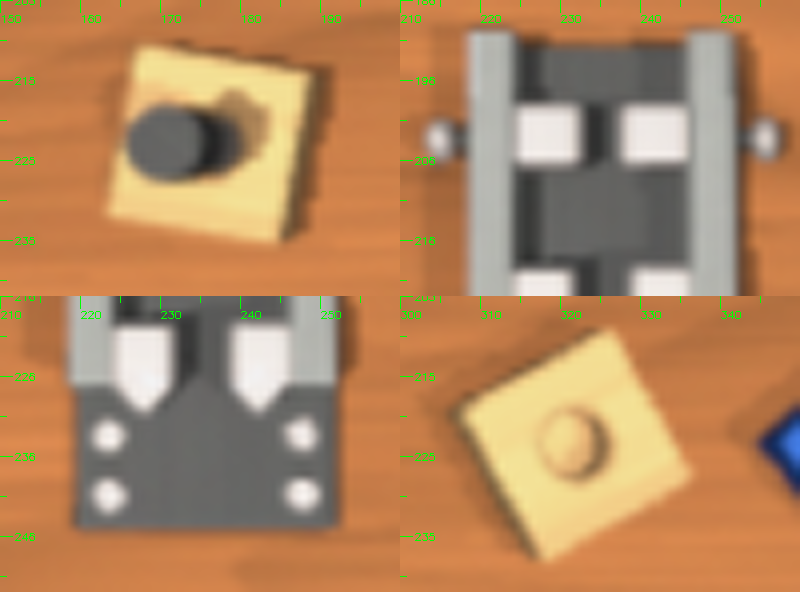

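View pics/sm.png

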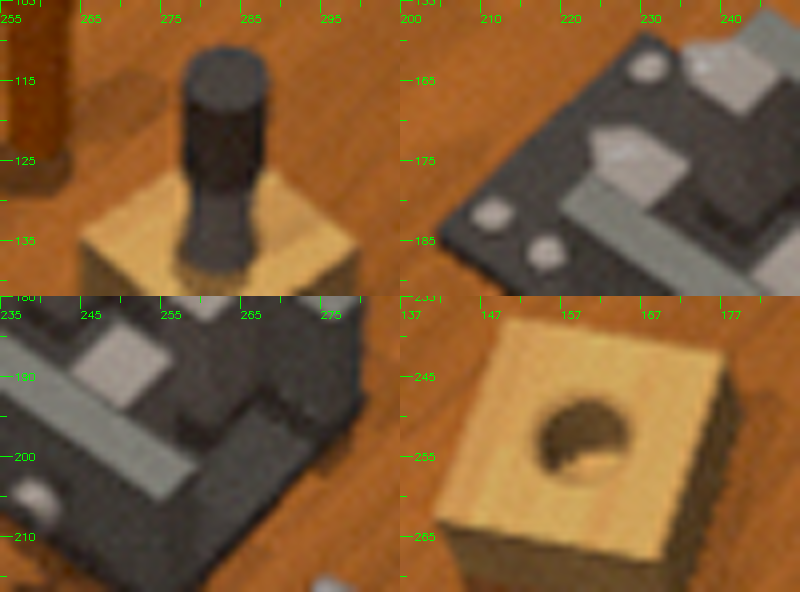

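In the top crop the grey pin's head is centred at (170.9,222.9) and the free hole at (322,223.4). The jaw lead-in tips are at (228.1,230.5) and (242.2,230.5), the plate's front corners at (219.1,244.9) and (252.3,244.9), and the no-go faces at row 206.4. The crops confirm that the grey pin and the empty wooden block are the ones meant.

```bash
cat > h.py <<'E'
from plant import readout, imaging, r
import numpy as np,cv2
def hit(cam,uv,z,off=0.0):
    p=imaging.camera_params(cam);T=np.array(p["world_from_camera"])
    u,v=np.array(uv,float)-off
    x,y=(u-p["cx"])/p["fx"],(v-p["cy"])/p["fy"]
    if cam=="wrist":
        t=np.hypot(x,y); d=np.array([np.sin(t)*x/t,-np.sin(t)*y/t,-np.cos(t)])
    else: d=np.array([x,-y,-1])
    d=T[:3,:3]@d; o=T[:3,3]; return (o+d*(z-o[2])/d[2])[:2].round(1)
E
python3 - <<'E'
from h import *
A=[("pin head","top",(170.9,222.9),124),("pin head","scene",(283.25,115),124),
("hole","top",(322,223.3),40),("blockmean","top",(322.25,223.6),40),("hole","scene",(159.9,253.),40),("blockmean","scene",np.mean([(510,318),(724,355),(660,560),(437,520)],0)/8+[137-50,235-37],40),
("pinblock","top",np.mean([(140,45),(315,70),(283,243),(107,215)],0)/8+[150,205],40),
("plateL","top",(219.1,244.9),12),("plateR","top",(252.25,244.9),12),("plateL","scene",(204.4,184.4),12),("plateR","scene",(230.6,159.4),12),
("tipL","top",(228.1,230.5),76),("tipR","top",(242.2,230.5),76),("goRear","top",(235.2,219.5),76),("nogo","top",(235.1,206.4),76)]
for n,c,uv,z in A: print(n,c,hit(c,uv,z),hit(c,uv,z,.5))
E
```

```text
pin head top [521.  236.5] [522.5 238. ]
pin head scene [527.9 237.4] [525.8 238.1]
hole top [ 509.2 -239.6] [ 510.9 -238.1]
blockmean top [ 508.2 -240.4] [ 509.9 -238.8]
hole scene [ 516.  -238.9] [ 514.1 -238.7]
blockmean scene [ 515.4 -238.6] [ 513.5 -238.4]
pinblock top [521.4 236.6] [523.1 238.2]
plateL top [445.6 100.8] [447.3 102.5]
plateR top [442.9  -9.4] [444.6  -7.8]
plateL scene [451.5 -10.2] [449.3  -9.8]
plateR scene [452.7  98.3] [450.5  98.7]
tipL top [493.4  66.8] [495.   68.3]
tipR top [492.4  22.2] [494.   23.8]
goRear top [527.6  43.7] [529.2  45.3]
nogo top [569.1  43.3] [570.7  44.9]
```

Call:
drive_tool(
  moves=[
    {"fingers": -1,"dx": 0.878,"dy": -0.639,"dz": -0.1,"roll": -0.873},
    {"fingers": -1,"dx": 0.878,"dy": -0.639,"dz": -0.1,"roll": -0.873},
    {"fingers": -1,"dx": 0.878,"dy": -0.639,"dz": -0.1,"roll": -0.873},
    {"fingers": -1,"dx": 0.878,"dy": -0.639,"dz": -0.1,"roll": -0.873},
    {"fingers": -1,"dx": 0.878,"dy": -0.639,"dz": -0.1,"roll": -0.873},
    {"fingers": -1,"dx": 0.878,"dy": -0.639,"dz": -0.1,"roll": -0.873},
    {"fingers": -1,"dx": 0.878,"dy": -0.639,"dz": -0.1,"roll": -0.873},
    {"fingers": -1,"dx": 0.878,"dy": -0.639,"dz": -0.1,"roll": -0.873},
    {"fingers": -1,"dx": 0.878,"dy": -0.639,"dz": -0.1,"roll": -0.873},
    {"fingers": -1,"dx": 0.878,"dy": -0.639,"dz": -0.1,"roll": -0.873},
    {"fingers": -1,"dx": 0.878,"dy": -0.639,"dz": -0.1,"roll": -0.873},
    {"fingers": -1,"dx": 0.878,"dy": -0.639,"dz": -0.1,"roll": -0.873},
    {"fingers": -1,"dx": 0.878,"dy": -0.639,"dz": -0.1,"roll": -0.873},
    {"fingers": -1,"dx": 0.878,"dy": -0.639,"dz": -0.1,"roll": -0.873},
    {"fingers": -1,"dx": 0.878,"dy": -0.639,"dz": -0.1,"roll": -0.873},
    {"fingers": -1,"dx": 0.878,"dy": -0.639,"dz": -0.1,"roll": -0.873},
    {"fingers": -1,"dx": 0.878,"dy": -0.639,"dz": -0.1,"roll": -0.873},
  ],
)

```text
time: 1.52
position: [510.9, -240.3, 297.7]
eef_rot: [[0.019, 1.0, -0.002], [1.0, -0.019, -0.001], [-0.001, -0.002, -1.0]]
contact_force: [0.3, 0.4, -0.7]
finger_gap: 85.6
grip_force: 0.0
```

```bash
python3 - <<'E'
from h import *
o=readout.get_obs(); print({k:np.round(o[k],3).tolist() for k in("time","qpos","position","eef_rot","contact_force")})
cv2.imwrite("pics/w1.png",imaging.camera("wrist")); p=imaging.camera_params("wrist");print({k:np.round(v,3).tolist() if not isinstance(v,str) else v for k,v in p.items()})
E
```

```text
{'time': 1.517, 'qpos': [44.741, 16.773, -29.774, 98.188, 8.985, 67.483, 11.446], 'position': [510.867, -240.282, 297.713], 'eef_rot': [[0.019, 1.0, -0.002], [1.0, -0.019, -0.001], [-0.001, -0.002, -1.0]], 'contact_force': [0.282, 0.444, -0.682]}
{'fx': 297.319, 'fy': 297.319, 'cx': 248.711, 'cy': 195.605, 'world_from_camera': [[1.0, 0.018, 0.008, 512.881], [-0.02, 0.948, 0.317, -160.316], [-0.002, -0.317, 0.949, 424.768], [0.0, 0.0, 0.0, 1.0]]}
```

View pics/w1.png

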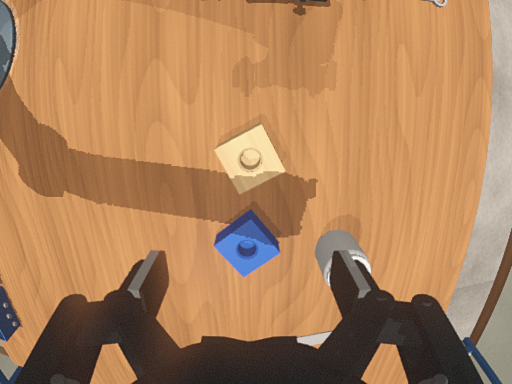

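The wrist view shows the wooden block with its hole at (250,158), the blue block at (247,246) and the tin at (340,255). I'll take the same kind of look above the gauge and the pin.

Call:
drive_tool(
  moves=[
    {"fingers": -1,"dx": 0.571,"dy": 0.003,"dz": 0.1,"roll": 0},
    {"fingers": -1,"dx": 0.571,"dy": 0.003,"dz": 0.1,"roll": 0},
    {"fingers": -1,"dx": 0.571,"dy": 0.003,"dz": 0.1,"roll": 0},
    {"fingers": -1,"dx": 0.571,"dy": 0.003,"dz": 0.1,"roll": 0},
    {"fingers": -1,"dx": 0.571,"dy": 0.003,"dz": 0.1,"roll": 0},
    {"fingers": -1,"dx": 0.571,"dy": 0.003,"dz": 0.1,"roll": 0},
    {"fingers": -1,"dx": 0.571,"dy": 0.003,"dz": 0.1,"roll": 0},
    {"fingers": -1,"dx": 0.571,"dy": 0.003,"dz": 0.1,"roll": 0},
    {"fingers": -1,"dx": 0.571,"dy": 0.003,"dz": 0.1,"roll": 0},
    {"fingers": -1,"dx": 0.571,"dy": 0.003,"dz": 0.1,"roll": 0},
    {"fingers": -1,"dx": 0.571,"dy": 0.003,"dz": 0.1,"roll": 0},
  ],
)

```text
time: 2.48
position: [518.6, 44.3, 248.3]
eef_rot: [[0.021, 1.0, -0.0], [1.0, -0.021, -0.001], [-0.001, -0.0, -1.0]]
contact_force: [-0.1, -0.3, 0.1]
finger_gap: 85.3
grip_force: 0.0
```

```bash
cat >> h.py <<'E'
import pickle
def snap(name):
    o=readout.get_obs(); p=imaging.camera_params("wrist"); im=imaging.camera("wrist"); cv2.imwrite(f"pics/{name}.png",im); pickle.dump((o,p),open(f"pics/{name}.pkl","wb"))
    print({k:np.round(o[k],2).tolist() for k in("time","qpos","position","eef_rot","contact_force","finger_gap","grip_force")})
def whit(name,uv,z,off=.5):
    o,p=pickle.load(open(f"pics/{name}.pkl","rb"));T=np.array(p["world_from_camera"])
    x,y=(np.array(uv,float)-off-[p["cx"],p["cy"]])/p["fx"]; t=np.hypot(x,y); s=np.sin(t)/t
    d=T[:3,:3]@[s*x,-s*y,-np.cos(t)]; return (T[:3,3]+d*(z-T[2,3])/d[2])[:2].round(1)
E
python3 -c "
from h import *
snap('w2')"
```

```text
{'time': 2.48, 'qpos': [21.82, 16.22, -37.71, 107.04, 11.39, 60.51, -21.63], 'position': [518.58, 44.31, 248.26], 'eef_rot': [[0.02, 1.0, -0.0], [1.0, -0.02, -0.0], [-0.0, -0.0, -1.0]], 'contact_force': [-0.14, -0.26, 0.12], 'finger_gap': 85.3, 'grip_force': 0.0}
```

Call:
drive_tool(
  moves=[
    {"fingers": -1,"dx": 0.385,"dy": 0.003,"dz": 0,"roll": 0},
    {"fingers": -1,"dx": 0.385,"dy": 0.003,"dz": 0,"roll": 0},
    {"fingers": -1,"dx": 0.385,"dy": 0.003,"dz": 0,"roll": 0},
    {"fingers": -1,"dx": 0.385,"dy": 0.003,"dz": 0,"roll": 0},
    {"fingers": -1,"dx": 0.385,"dy": 0.003,"dz": 0,"roll": 0},
    {"fingers": -1,"dx": 0.385,"dy": 0.003,"dz": 0,"roll": 0},
    {"fingers": -1,"dx": 0.385,"dy": 0.003,"dz": 0,"roll": 0},
    {"fingers": -1,"dx": 0.385,"dy": 0.003,"dz": 0,"roll": 0},
    {"fingers": -1,"dx": 0.385,"dy": 0.003,"dz": 0,"roll": 0},
  ],
)

```text
time: 3.28
position: [523.8, 236.7, 248.1]
eef_rot: [[0.021, 1.0, 0.0], [1.0, -0.021, -0.002], [-0.002, 0.0, -1.0]]
contact_force: [0.6, -0.9, 0.3]
finger_gap: 85.4
grip_force: 0.0
```

```bash
python3 - <<'E'
from h import *
snap('w3')
def crop(f,c,w,h,s):
    a=cv2.imread(f); x,y=c; k=a[y:y+h,x:x+w]; k=cv2.resize(k,None,fx=s,fy=s,interpolation=cv2.INTER_CUBIC)
    for i in range(0,w,10):
        cv2.line(k,(i*s,0),(i*s,8),(0,0,255),1); cv2.putText(k,str(x+i),(i*s,18),0,.35,(0,0,255),1)
    for i in range(0,h,10):
        cv2.line(k,(0,i*s),(8,i*s),(0,0,255),1); cv2.putText(k,str(y+i),(10,i*s+4),0,.35,(0,0,255),1)
    return k
a=crop("pics/w2.png",(190,60),100,150,4)
b=crop("pics/w3.png",(200,80),100,75,4); c=crop("pics/w1.png",(200,115),100,75,4)
cv2.imwrite("pics/m3.png",np.hstack([a,np.vstack([b,c])]))
E
```

```text
{'time': 3.28, 'qpos': [2.27, 22.35, -40.13, 100.11, 15.99, 63.41, -44.17], 'position': [523.84, 236.72, 248.07], 'eef_rot': [[0.02, 1.0, 0.0], [1.0, -0.02, -0.0], [-0.0, 0.0, -1.0]], 'contact_force': [0.61, -0.92, 0.31], 'finger_gap': 85.41, 'grip_force': 0.0}
```

View pics/m3.png

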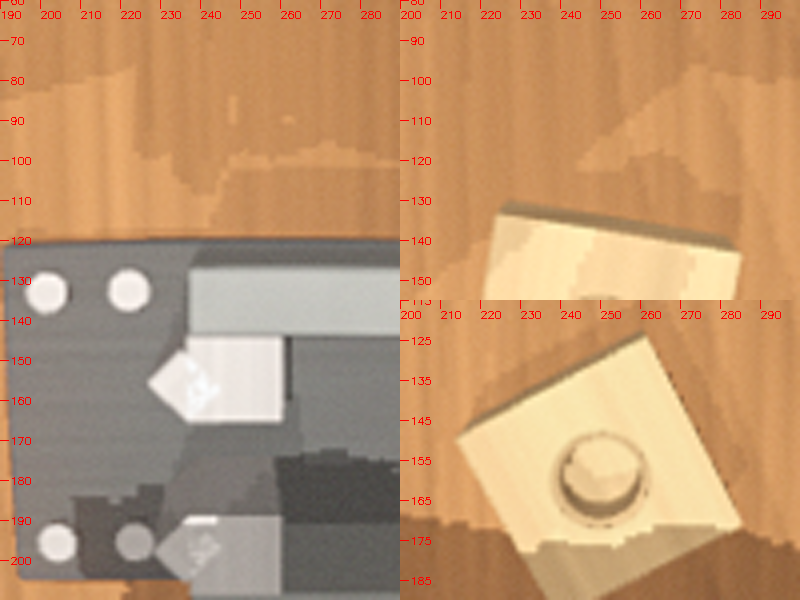

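The gauge jaw edges read well: left tip (227,155.8), left inner corners (237,165.5) and (260.8,165.5), right tip (228.8,197.8), right inner corners (236,189) and (260.5,189). The free hole's centre is at (250,160) in w1. The pin lies below the crop, so I'll locate it in w3 with an enlarged crop.

```bash
python3 - <<'E'
from h import *
for n,uv,z in [("tipL",(227,155.75),76),("tipR",(228.75,197.75),76),("inL1",(237,165.5),76),("inL2",(260.75,165.5),76),("inR1",(236,189),76),("inR2",(260.5,189),76),("plFL",(191,120.5),12),("plFR",(195.5,204.5),12)]: print(n,whit("w2",uv,z))
print("hole",whit("w1",(250,160),40),[whit("w1",u,40) for u in((261.25,123),(285.5,171.2),(214.2,149.2))])
a=cv2.imread("pics/w3.png")[130:280,150:350]
a=cv2.resize(a,None,fx=4,fy=4,interpolation=cv2.INTER_CUBIC)
for i in range(0,200,10): cv2.putText(a,str(150+i),(i*4,12),0,.3,(0,0,255),1); cv2.line(a,(i*4,0),(i*4,5),(0,0,255),1)
for i in range(0,150,10): cv2.putText(a,str(130+i),(8,i*4+4),0,.3,(0,0,255),1); cv2.line(a,(0,i*4),(5,i*4),(0,0,255),1)
cv2.imwrite("pics/m4.png",a)
E
```

```text
tipL [496.4  68.4]
tipR [496.4  23.1]
inL1 [506.3  58. ]
inL2 [530.8  57.4]
inR1 [504.4  32.6]
inR2 [530.2  32.1]
plFL [448.3 102.3]
plFR [446.8  -7.1]Traceback (most recent call last):
  File "<stdin>", line 3, in <module>
  File "h.py", line 16, in whit
    o,p=pickle.load(open(f"pics/{name}.pkl","rb"));T=np.array(p["world_from_camera"])
                    ~~~~^^^^^^^^^^^^^^^^^^^^^^^^^
FileNotFoundError: [Errno 2] No such file or directory: 'pics/w1.pkl'
```

```bash
python3 - <<'E'
from h import *
pickle.dump((None,{'fx': 297.319, 'cx': 248.711, 'cy': 195.605, 'world_from_camera': [[1.0, 0.018, 0.008, 512.881], [-0.02, 0.948, 0.317, -160.316], [-0.002, -0.317, 0.949, 424.768], [0.0, 0.0, 0.0, 1.0]]}),open("pics/w1.pkl","wb"))
print("hole",whit("w1",(250,160),40),[whit("w1",u,40).tolist() for u in((261.25,123),(285.5,171.2),(214.2,149.2))])
a=cv2.imread("pics/w3.png")[130:280,150:350]
a=cv2.resize(a,None,fx=4,fy=4,interpolation=cv2.INTER_CUBIC)
for i in range(0,200,10): cv2.putText(a,str(150+i),(i*4,12),0,.3,(0,0,255),1); cv2.line(a,(i*4,0),(i*4,5),(0,0,255),1)
for i in range(0,150,10): cv2.putText(a,str(130+i),(8,i*4+4),0,.3,(0,0,255),1); cv2.line(a,(0,i*4),(5,i*4),(0,0,255),1)
cv2.imwrite("pics/m4.png",a)
E
```

```text
hole [ 511.7 -238.8] [[527.0, -190.2], [558.8, -254.7], [465.0, -223.1]]
```

View pics/m4.png

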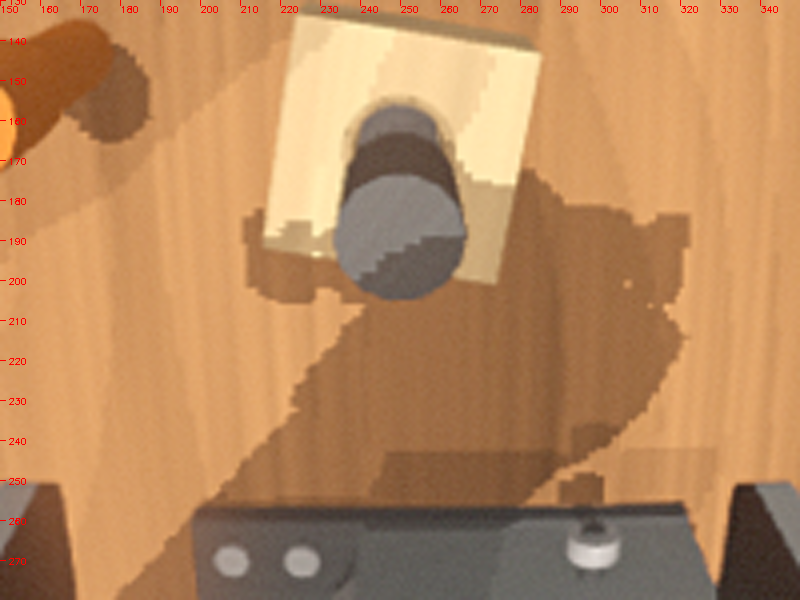

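The pin head top is centred at (250,189.3) and its block's corners are at (224,133.5), (285.3,142.5), (274.3,201) and (215.5,191.8). The orange pin is well to the left, at (146,155).

```bash
python3 - <<'E'
from h import *
print("head",whit("w3",(250,189.25),124), "block",np.mean([whit("w3",u,40) for u in((224,133.5),(285.3,142.5),(274.25,201),(215.5,191.75))],0),"orange",whit("w3",(140,155),114))
E
```

```text
head [524.7 239.3] block [524.525 239.275] orange [422.9 272. ]
```

Call:
drive_tool(
  moves=[
    {"fingers": -1,"dx": 0.005,"dy": 0.0015,"dz": 0.06,"roll": 0},
    {"fingers": -1,"dx": 0.005,"dy": 0.0015,"dz": 0.12,"roll": 0},
    {"fingers": -1,"dx": 0.005,"dy": 0.0015,"dz": 0.18,"roll": 0},
    {"fingers": -1,"dx": 0.005,"dy": 0.0015,"dz": 0.24,"roll": 0},
    {"fingers": -1,"dx": 0.005,"dy": 0.0015,"dz": 0.27,"roll": 0},
    {"fingers": -1,"dx": 0.005,"dy": 0.0015,"dz": 0.29,"roll": 0},
    {"fingers": -1,"dx": 0.005,"dy": 0.0015,"dz": 0.29,"roll": 0},
    {"fingers": -1,"dx": 0.005,"dy": 0.0015,"dz": 0.29,"roll": 0},
  ],
  newtons=80,
)

```text
time: 4.0
position: [524.4, 241.3, 103.7]
eef_rot: [[0.018, 1.0, 0.001], [1.0, -0.018, 0.0], [0.0, 0.001, -1.0]]
contact_force: [0.2, -0.4, 0.7]
finger_gap: 85.0
grip_force: 0.0
```

Call:
drive_tool(
  moves=[
    {"fingers": 1,"dx": 0,"dy": 0,"dz": 0,"roll": 0},
    {"fingers": 1,"dx": 0,"dy": 0,"dz": 0,"roll": 0},
    {"fingers": 1,"dx": 0,"dy": 0,"dz": 0,"roll": 0},
    {"fingers": 1,"dx": 0,"dy": 0,"dz": 0,"roll": 0},
    {"fingers": 1,"dx": 0,"dy": 0,"dz": 0,"roll": 0},
    {"fingers": 1,"dx": 0,"dy": 0,"dz": 0,"roll": 0},
    {"fingers": 1,"dx": 0,"dy": 0,"dz": 0,"roll": 0},
    {"fingers": 1,"dx": 0,"dy": 0,"dz": 0,"roll": 0},
    {"fingers": 1,"dx": 0,"dy": 0,"dz": 0,"roll": 0},
    {"fingers": 1,"dx": 0,"dy": 0,"dz": 0,"roll": 0},
  ],
  newtons=80,
)

```text
time: 4.83
position: [524.4, 242.2, 104.2]
eef_rot: [[0.016, 1.0, 0.002], [1.0, -0.016, 0.0], [0.0, 0.002, -1.0]]
contact_force: [-1.0, -0.2, 6.3]
finger_gap: 28.8
grip_force: 78.5
```

Call:
drive_tool(
  moves=[
    {"fingers": 1,"dx": 0,"dy": 0,"dz": -0.03,"roll": 0},
    {"fingers": 1,"dx": 0,"dy": 0,"dz": -0.07,"roll": 0},
    {"fingers": 1,"dx": 0,"dy": 0,"dz": -0.12,"roll": 0},
    {"fingers": 1,"dx": 0,"dy": 0,"dz": -0.17,"roll": 0},
    {"fingers": 1,"dx": 0,"dy": 0,"dz": -0.22,"roll": 0},
    {"fingers": 1,"dx": 0,"dy": 0,"dz": -0.22,"roll": 0},
    {"fingers": 1,"dx": 0,"dy": 0,"dz": -0.22,"roll": 0},
    {"fingers": 1,"dx": 0,"dy": 0,"dz": -0.22,"roll": 0},
    {"fingers": 1,"dx": 0,"dy": 0,"dz": -0.22,"roll": 0},
  ],
)

```text
time: 5.58
position: [522.6, 240.8, 210.9]
eef_rot: [[0.016, 1.0, -0.004], [1.0, -0.016, -0.002], [-0.002, -0.004, -1.0]]
contact_force: [-0.6, -0.2, -3.6]
finger_gap: 28.1
grip_force: 80.3
```

```bash
python3 - <<'E'
from h import *
snap('w4')
a=cv2.imread("pics/w4.png")[150:350,110:390]
a=cv2.resize(a,None,fx=2.85,fy=2.85,interpolation=cv2.INTER_CUBIC)
cv2.imwrite("pics/m5.png",a)
E
```

```text
{'time': 5.58, 'qpos': [1.11, 24.69, -39.49, 102.28, 17.88, 59.7, -45.97], 'position': [522.57, 240.82, 210.9], 'eef_rot': [[0.02, 1.0, -0.0], [1.0, -0.02, -0.0], [-0.0, -0.0, -1.0]], 'contact_force': [-0.61, -0.22, -3.57], 'finger_gap': 28.05, 'grip_force': 80.33}
```

View pics/m5.png

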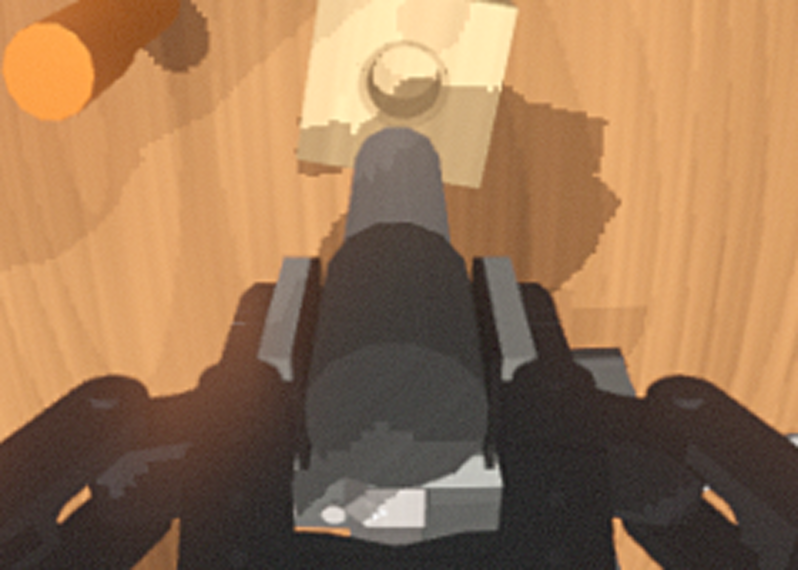

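The picture shows the pin firmly gripped and upright, its foot's far edge at (249.6,194.9) and the far edge of its head top at (249.6,270). Next I work out where its axis sits relative to the TCP.

```bash
python3 - <<'E'
from h import *
for z in(116,118,120): print("foot far edge-12",z,whit("w4",(249.6,194.9),z)-[0,12])
for z in(230,232,234): print("headtop far -15",z,whit("w4",(249.6,270),z)-[0,15])
for n,u,z in[("headtop L",(110+308/2.85,150+405/2.85),232),("headtop R",(110+488/2.85,150+405/2.85),232),("hd under far",(249.6,150+224/2.85),188)]: print(n,whit("w4",u,z))
print("blockhole",whit("w4",(110+405/2.85,150+80/2.85),40))
E
```

```text
foot far edge-12 116 [522.7 235.7]
foot far edge-12 118 [522.7 236.4]
foot far edge-12 120 [522.8 237.1]
headtop far -15 230 [523.2 236.7]
headtop far -15 232 [523.2 238. ]
headtop far -15 234 [523.3 239.3]
headtop L [509.2 241.3]
headtop R [536.9 240.9]
hd under far [523.  251.9]
blockhole [524.9 240.9]
```

Call:
drive_tool(
  moves=[
    {"fingers": 1,"dx": -0.06,"dy": -0.016,"dz": 0,"roll": 0},
    {"fingers": 1,"dx": -0.13,"dy": -0.034,"dz": 0,"roll": 0},
    {"fingers": 1,"dx": -0.2,"dy": -0.052,"dz": 0,"roll": 0},
    {"fingers": 1,"dx": -0.27,"dy": -0.07,"dz": 0,"roll": 0},
    {"fingers": 1,"dx": -0.33,"dy": -0.085,"dz": 0,"roll": 0},
    {"fingers": 1,"dx": -0.386,"dy": -0.098,"dz": 0,"roll": 0},
    {"fingers": 1,"dx": -0.386,"dy": -0.098,"dz": 0,"roll": 0},
    {"fingers": 1,"dx": -0.386,"dy": -0.098,"dz": 0,"roll": 0},
    {"fingers": 1,"dx": -0.386,"dy": -0.098,"dz": 0,"roll": 0},
    {"fingers": 1,"dx": -0.386,"dy": -0.098,"dz": 0,"roll": 0},
  ],
)

```text
time: 6.47
position: [471.6, 51.1, 213.0]
eef_rot: [[0.014, 1.0, -0.0], [1.0, -0.014, 0.001], [0.001, -0.0, -1.0]]
contact_force: [-0.6, 1.3, -3.3]
finger_gap: 28.3
grip_force: 80.0
```

```bash
python3 - <<'E'
from h import *
snap('w5')
a=cv2.imread("pics/w5.png")[120:320,110:390]
a=cv2.resize(a,None,fx=2.85,fy=2.85,interpolation=cv2.INTER_CUBIC)
cv2.imwrite("pics/m6.png",a)
E
```

```text
{'time': 6.47, 'qpos': [23.0, 14.22, -39.53, 114.85, 10.99, 54.59, -22.9], 'position': [471.65, 51.11, 213.05], 'eef_rot': [[0.01, 1.0, -0.0], [1.0, -0.01, 0.0], [0.0, -0.0, -1.0]], 'contact_force': [-0.64, 1.27, -3.33], 'finger_gap': 28.26, 'grip_force': 80.02}
```

View pics/m6.png

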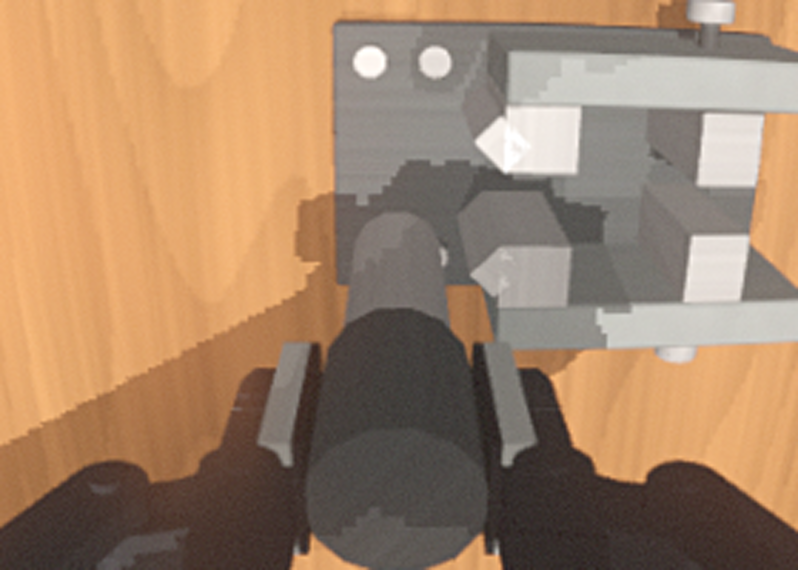

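Pin held in front of and above the mouth. Jaw corners in the crop: left inner rear (578,174), left tip (475,145), right inner rear (568,247), right tip (470,275), no-go inner front corners (698,186) and (690,234). The foot's far edge is at (398,212).

```bash
python3 - <<'E'
from h import *
f=lambda u,z: whit("w5",(110+u[0]/2.85,120+u[1]/2.85),z)
for n,u,z in[("Lr",(578,174),76),("Ltip",(475,145),76),("Rr",(568,247),76),("Rtip",(470,275),76),("ngL",(698,186),76),("ngR",(690,234),76),("plate",(335,22),12),("plateR",(335,285),12),("foot far-12 at z121",(398,212),121),("foot edges L",(355,262),121),("R",(442,262),121),("headunder far",(398,308),189),("headtop far",(398,430),233),("headtop near",(398,570),233)]: print(n,f(u,z))
E
```

```text
Lr [531.2  57.3]
Ltip [497.   67.3]
Rr [529.1  31.8]
Rtip [496.   22.3]
ngL [573.8  52.9]
ngR [572.5  35.7]
plate [448.5 101.7]
plateR [444.7  -7.8]
foot far-12 at z121 [472.2  59.7]
foot edges L [460.   45.2]
R [484.2  44.9]
headunder far [472.2  62.1]
headtop far [472.2  62. ]
headtop near [471.8  33.7]
```

Call:
drive_tool(
  moves=[
    {"fingers": 1,"dx": -0.0046,"dy": -0.002,"dz": 0.04,"roll": 0},
    {"fingers": 1,"dx": -0.0046,"dy": -0.002,"dz": 0.08,"roll": 0},
    {"fingers": 1,"dx": -0.0046,"dy": -0.002,"dz": 0.12,"roll": 0},
    {"fingers": 1,"dx": -0.0046,"dy": -0.002,"dz": 0.15,"roll": 0},
    {"fingers": 1,"dx": -0.0046,"dy": -0.002,"dz": 0.175,"roll": 0},
    {"fingers": 1,"dx": -0.0046,"dy": -0.002,"dz": 0.19,"roll": 0},
    {"fingers": 1,"dx": -0.0046,"dy": -0.002,"dz": 0.198,"roll": 0},
    {"fingers": 1,"dx": -0.0046,"dy": -0.002,"dz": 0.198,"roll": 0},
    {"fingers": 1,"dx": -0.0046,"dy": -0.002,"dz": 0.198,"roll": 0},
    {"fingers": 1,"dx": -0.0046,"dy": -0.002,"dz": 0.198,"roll": 0},
  ],
)

```text
time: 7.35
position: [471.3, 47.7, 115.0]
eef_rot: [[0.016, 1.0, 0.002], [1.0, -0.016, 0.0], [0.0, 0.002, -1.0]]
contact_force: [-0.5, -0.4, -3.4]
finger_gap: 28.2
grip_force: 80.3
```

```bash
python3 - <<'E'
from h import *
snap('w6')
E
```

```text
{'time': 7.35, 'qpos': [18.69, 22.28, -35.79, 120.52, 19.15, 42.61, -30.26], 'position': [471.28, 47.74, 115.05], 'eef_rot': [[0.02, 1.0, 0.0], [1.0, -0.02, 0.0], [0.0, 0.0, -1.0]], 'contact_force': [-0.45, -0.45, -3.37], 'finger_gap': 28.22, 'grip_force': 80.33}
```

Call:
drive_tool(
  moves=[
    {"fingers": 1,"dx": 0.0016,"dy": 0.012,"dz": 0,"roll": 0},
    {"fingers": 1,"dx": 0.0016,"dy": 0.024,"dz": 0,"roll": 0},
    {"fingers": 1,"dx": 0.0016,"dy": 0.036,"dz": 0,"roll": 0},
    {"fingers": 1,"dx": 0.0016,"dy": 0.044,"dz": 0,"roll": 0},
    {"fingers": 1,"dx": 0.0016,"dy": 0.048,"dz": 0,"roll": 0},
    {"fingers": 1,"dx": 0.0016,"dy": 0.052,"dz": 0,"roll": 0},
    {"fingers": 1,"dx": 0.0016,"dy": 0.056,"dz": 0,"roll": 0},
    {"fingers": 1,"dx": 0.0016,"dy": 0.06,"dz": 0,"roll": 0},
    {"fingers": 1,"dx": 0.0016,"dy": 0.06,"dz": 0,"roll": 0},
    {"fingers": 1,"dx": 0.0016,"dy": 0.06,"dz": 0,"roll": 0},
  ],
)

```text
time: 8.23
position: [500.5, 47.7, 114.2]
eef_rot: [[0.017, 1.0, -0.0], [1.0, -0.017, -0.0], [-0.0, -0.0, -1.0]]
contact_force: [-0.3, 0.1, -3.9]
finger_gap: 28.2
grip_force: 80.3
```

Call:
drive_tool(
  moves=[
    {"fingers": 1,"dx": 0,"dy": 0.003,"dz": 0,"roll": 0},
    {"fingers": 1,"dx": 0,"dy": 0.006,"dz": 0,"roll": 0},
    {"fingers": 1,"dx": 0,"dy": 0.009,"dz": 0,"roll": 0},
    {"fingers": 1,"dx": 0,"dy": 0.012,"dz": 0,"roll": 0},
    {"fingers": 1,"dx": 0,"dy": 0.012,"dz": 0,"roll": 0},
  ],
)

```text
time: 8.65
position: [507.0, 47.6, 114.4]
eef_rot: [[0.017, 1.0, 0.0], [1.0, -0.017, 0.0], [0.0, 0.0, -1.0]]
contact_force: [-0.4, -0.5, -3.2]
finger_gap: 28.6
grip_force: 80.3
```

Call:
drive_tool(
  moves=[
    {"fingers": 1,"dx": 0,"dy": 0.003,"dz": 0,"roll": 0},
    {"fingers": 1,"dx": 0,"dy": 0.006,"dz": 0,"roll": 0},
    {"fingers": 1,"dx": 0,"dy": 0.009,"dz": 0,"roll": 0},
    {"fingers": 1,"dx": 0,"dy": 0.012,"dz": 0,"roll": 0},
    {"fingers": 1,"dx": 0,"dy": 0.015,"dz": 0,"roll": 0},
    {"fingers": 1,"dx": 0,"dy": 0.015,"dz": 0,"roll": 0},
  ],
)

```text
time: 9.15
position: [514.5, 47.5, 114.3]
eef_rot: [[0.017, 1.0, 0.0], [1.0, -0.017, 0.0], [0.0, 0.0, -1.0]]
contact_force: [0.3, -0.1, -4.7]
finger_gap: 28.2
grip_force: 80.3
```

Call:
drive_tool(
  moves=[
    {"fingers": 1,"dx": 0,"dy": 0.004,"dz": 0,"roll": 0},
    {"fingers": 1,"dx": 0,"dy": 0.008,"dz": 0,"roll": 0},
    {"fingers": 1,"dx": 0,"dy": 0.012,"dz": 0,"roll": 0},
    {"fingers": 1,"dx": 0,"dy": 0.016,"dz": 0,"roll": 0},
    {"fingers": 1,"dx": 0,"dy": 0.02,"dz": 0,"roll": 0},
    {"fingers": 1,"dx": 0,"dy": 0.02,"dz": 0,"roll": 0},
  ],
)

```text
time: 9.65
position: [524.7, 47.3, 114.3]
eef_rot: [[0.017, 1.0, 0.001], [1.0, -0.017, 0.0], [0.0, 0.001, -1.0]]
contact_force: [0.1, 0.2, -4.1]
finger_gap: 28.5
grip_force: 80.3
```

Call:
drive_tool(
  moves=[
    {"fingers": 1,"dx": 0,"dy": 0.006,"dz": 0,"roll": 0},
    {"fingers": 1,"dx": 0,"dy": 0.012,"dz": 0,"roll": 0},
    {"fingers": 1,"dx": 0,"dy": 0.018,"dz": 0,"roll": 0},
    {"fingers": 1,"dx": 0,"dy": 0.024,"dz": 0,"roll": 0},
    {"fingers": 1,"dx": 0,"dy": 0.03,"dz": 0,"roll": 0},
    {"fingers": 1,"dx": 0,"dy": 0.036,"dz": 0,"roll": 0},
    {"fingers": 1,"dx": 0,"dy": 0.042,"dz": 0,"roll": 0},
    {"fingers": 1,"dx": 0,"dy": 0.048,"dz": 0,"roll": 0},
    {"fingers": 1,"dx": 0,"dy": 0.052,"dz": 0,"roll": 0},
    {"fingers": 1,"dx": 0,"dy": 0.054,"dz": 0,"roll": 0},
    {"fingers": 1,"dx": 0,"dy": 0.054,"dz": 0,"roll": 0},
    {"fingers": 1,"dx": 0,"dy": 0.054,"dz": 0,"roll": 0},
  ],
)

```text
time: 10.65
position: [550.9, 46.9, 114.2]
eef_rot: [[0.016, 1.0, -0.0], [1.0, -0.016, -0.0], [-0.0, -0.0, -1.0]]
contact_force: [-1.0, -0.0, -4.2]
finger_gap: 28.7
grip_force: 80.3
```

Call:
drive_tool(
  moves=[
    {"fingers": 1,"dx": 0,"dy": 0.002,"dz": 0,"roll": 0},
    {"fingers": 1,"dx": 0,"dy": 0.004,"dz": 0,"roll": 0},
    {"fingers": 1,"dx": 0,"dy": 0.006,"dz": 0,"roll": 0},
    {"fingers": 1,"dx": 0,"dy": 0.008,"dz": 0,"roll": 0},
    {"fingers": 1,"dx": 0,"dy": 0.01,"dz": 0,"roll": 0},
    {"fingers": 1,"dx": 0,"dy": 0.01,"dz": 0,"roll": 0},
  ],
)

```text
time: 11.15
position: [556.3, 46.8, 114.3]
eef_rot: [[0.017, 1.0, 0.0], [1.0, -0.017, 0.0], [0.0, 0.0, -1.0]]
contact_force: [1.1, 0.2, -4.0]
finger_gap: 28.1
grip_force: 80.3
```

Call:
drive_tool(
  moves=[
    {"fingers": 1,"dx": 0,"dy": 0.0015,"dz": 0,"roll": 0},
    {"fingers": 1,"dx": 0,"dy": 0.003,"dz": 0,"roll": 0},
    {"fingers": 1,"dx": 0,"dy": 0.0045,"dz": 0,"roll": 0},
    {"fingers": 1,"dx": 0,"dy": 0.006,"dz": 0,"roll": 0},
    {"fingers": 1,"dx": 0,"dy": 0.007,"dz": 0,"roll": 0},
    {"fingers": 1,"dx": 0,"dy": 0.007,"dz": 0,"roll": 0},
  ],
)

```text
time: 11.65
position: [559.7, 46.7, 114.3]
eef_rot: [[0.017, 1.0, 0.0], [1.0, -0.017, -0.0], [-0.0, 0.0, -1.0]]
contact_force: [-0.7, -0.7, -4.6]
finger_gap: 28.4
grip_force: 80.3
```

Call:
drive_tool(
  moves=[
    {"fingers": 1,"dx": 0,"dy": 0.001,"dz": 0,"roll": 0},
    {"fingers": 1,"dx": 0,"dy": 0.002,"dz": 0,"roll": 0},
    {"fingers": 1,"dx": 0,"dy": 0.003,"dz": 0,"roll": 0},
    {"fingers": 1,"dx": 0,"dy": 0.003,"dz": 0,"roll": 0},
  ],
)

```text
time: 11.98
position: [561.2, 46.7, 114.3]
eef_rot: [[0.017, 1.0, 0.0], [1.0, -0.017, -0.0], [-0.0, 0.0, -1.0]]
contact_force: [-0.0, -0.1, -3.6]
finger_gap: 28.6
grip_force: 80.3
```

Call:
drive_tool(
  moves=[
    {"fingers": 1,"dx": 0,"dy": 0.001,"dz": 0,"roll": 0},
    {"fingers": 1,"dx": 0,"dy": 0.002,"dz": 0,"roll": 0},
    {"fingers": 1,"dx": 0,"dy": 0.003,"dz": 0,"roll": 0},
    {"fingers": 1,"dx": 0,"dy": 0.003,"dz": 0,"roll": 0},
  ],
)

```text
time: 12.32
position: [562.7, 46.7, 114.3]
eef_rot: [[0.017, 1.0, 0.0], [1.0, -0.017, -0.0], [-0.0, 0.0, -1.0]]
contact_force: [-0.0, 0.1, -4.3]
finger_gap: 28.5
grip_force: 80.3
```

Call:
drive_tool(
  moves=[
    {"fingers": 1,"dx": 0,"dy": 0.001,"dz": 0,"roll": 0},
    {"fingers": 1,"dx": 0,"dy": 0.002,"dz": 0,"roll": 0},
    {"fingers": 1,"dx": 0,"dy": 0.002,"dz": 0,"roll": 0},
  ],
)

```text
time: 12.57
position: [563.7, 46.7, 114.3]
eef_rot: [[0.017, 1.0, 0.0], [1.0, -0.017, -0.0], [-0.0, 0.0, -1.0]]
contact_force: [0.5, 0.3, -5.3]
finger_gap: 28.5
grip_force: 80.3
```

Call:
drive_tool(
  moves=[
    {"fingers": 1,"dx": 0,"dy": 0.001,"dz": 0,"roll": 0},
    {"fingers": 1,"dx": 0,"dy": 0.002,"dz": 0,"roll": 0},
    {"fingers": 1,"dx": 0,"dy": 0.002,"dz": 0,"roll": 0},
  ],
)

```text
time: 12.82
position: [564.4, 46.8, 114.2]
eef_rot: [[0.016, 1.0, -0.0], [1.0, -0.016, 0.0], [0.0, -0.0, -1.0]]
contact_force: [-0.2, 0.5, -4.0]
finger_gap: 28.3
grip_force: 80.2
```

Call:
drive_tool(
  moves=[
    {"fingers": 1,"dx": 0,"dy": 0.0005,"dz": 0,"roll": 0},
    {"fingers": 1,"dx": 0,"dy": 0.001,"dz": 0,"roll": 0},
    {"fingers": 1,"dx": 0,"dy": 0.001,"dz": 0,"roll": 0},
  ],
)

```text
time: 13.07
position: [564.7, 46.8, 114.2]
eef_rot: [[0.016, 1.0, -0.001], [1.0, -0.016, 0.0], [-0.0, -0.001, -1.0]]
contact_force: [-1.9, 0.6, -3.5]
finger_gap: 28.4
grip_force: 80.1
```

Call:
drive_tool(
  moves=[
    {"fingers": 1,"dx": 0,"dy": 0.0005,"dz": 0,"roll": 0},
    {"fingers": 1,"dx": 0,"dy": 0.001,"dz": 0,"roll": 0},
    {"fingers": 1,"dx": 0,"dy": 0.001,"dz": 0,"roll": 0},
  ],
)

```text
time: 13.32
position: [565.0, 46.8, 114.1]
eef_rot: [[0.016, 1.0, -0.001], [1.0, -0.016, 0.0], [-0.0, -0.001, -1.0]]
contact_force: [-3.4, 1.4, -3.1]
finger_gap: 28.5
grip_force: 80.0
```

Call:
drive_tool(
  moves=[
    {"fingers": 1,"dx": 0,"dy": 0.0005,"dz": 0,"roll": 0},
    {"fingers": 1,"dx": 0,"dy": 0.001,"dz": 0,"roll": 0},
    {"fingers": 1,"dx": 0,"dy": 0.0015,"dz": 0,"roll": 0},
    {"fingers": 1,"dx": 0,"dy": 0.002,"dz": 0,"roll": 0},
    {"fingers": 1,"dx": 0,"dy": 0.002,"dz": 0,"roll": 0},
  ],
)

```text
time: 13.73
position: [565.5, 47.0, 114.0]
eef_rot: [[0.016, 1.0, -0.002], [1.0, -0.016, 0.0], [0.0, -0.002, -1.0]]
contact_force: [-4.9, 1.3, -3.0]
finger_gap: 28.7
grip_force: 80.1
```

Call:
drive_tool(
  moves=[
    {"fingers": 1,"dx": 0,"dy": 0.0005,"dz": 0,"roll": 0},
    {"fingers": 1,"dx": 0,"dy": 0.001,"dz": 0,"roll": 0},
    {"fingers": 1,"dx": 0,"dy": 0.0015,"dz": 0,"roll": 0},
    {"fingers": 1,"dx": 0,"dy": 0.002,"dz": 0,"roll": 0},
    {"fingers": 1,"dx": 0,"dy": 0.002,"dz": 0,"roll": 0},
  ],
)

```text
time: 14.15
position: [565.8, 47.1, 113.9]
eef_rot: [[0.016, 1.0, -0.004], [1.0, -0.016, -0.0], [-0.0, -0.004, -1.0]]
contact_force: [-6.9, 1.5, -2.4]
finger_gap: 28.0
grip_force: 80.2
```

Call:
drive_tool(
  moves=[
    {"fingers": 1,"dx": 0,"dy": 0,"dz": 0,"roll": 0},
    {"fingers": 1,"dx": 0,"dy": 0,"dz": 0,"roll": 0},
  ],
)

```text
time: 14.32
position: [565.8, 47.1, 113.9]
eef_rot: [[0.016, 1.0, -0.004], [1.0, -0.016, -0.0], [-0.0, -0.004, -1.0]]
contact_force: [-7.2, 2.2, -1.7]
finger_gap: 28.3
grip_force: 80.2
```

Steady at about 7 N, so I hold it there for over a second.

Call:
drive_tool(
  moves=[
    {"fingers": 1,"dx": 0,"dy": 0,"dz": 0,"roll": 0},
    {"fingers": 1,"dx": 0,"dy": 0,"dz": 0,"roll": 0},
    {"fingers": 1,"dx": 0,"dy": 0,"dz": 0,"roll": 0},
    {"fingers": 1,"dx": 0,"dy": 0,"dz": 0,"roll": 0},
    {"fingers": 1,"dx": 0,"dy": 0,"dz": 0,"roll": 0},
    {"fingers": 1,"dx": 0,"dy": 0,"dz": 0,"roll": 0},
    {"fingers": 1,"dx": 0,"dy": 0,"dz": 0,"roll": 0},
    {"fingers": 1,"dx": 0,"dy": 0,"dz": 0,"roll": 0},
    {"fingers": 1,"dx": 0,"dy": 0,"dz": 0,"roll": 0},
    {"fingers": 1,"dx": 0,"dy": 0,"dz": 0,"roll": 0},
    {"fingers": 1,"dx": 0,"dy": 0,"dz": 0,"roll": 0},
    {"fingers": 1,"dx": 0,"dy": 0,"dz": 0,"roll": 0},
    {"fingers": 1,"dx": 0,"dy": 0,"dz": 0,"roll": 0},
  ],
)

```text
time: 15.4
position: [565.8, 47.1, 113.9]
eef_rot: [[0.016, 1.0, -0.004], [1.0, -0.016, -0.0], [-0.0, -0.004, -1.0]]
contact_force: [-7.5, 1.8, -1.6]
finger_gap: 28.5
grip_force: 80.2
```

Call:
drive_tool(
  moves=[
    {"fingers": 1,"dx": 0,"dy": -0.002,"dz": 0,"roll": 0},
    {"fingers": 1,"dx": 0,"dy": -0.006,"dz": 0,"roll": 0},
    {"fingers": 1,"dx": 0,"dy": -0.012,"dz": 0,"roll": 0},
    {"fingers": 1,"dx": 0,"dy": -0.02,"dz": 0,"roll": 0},
    {"fingers": 1,"dx": 0,"dy": -0.028,"dz": 0,"roll": 0},
    {"fingers": 1,"dx": 0,"dy": -0.028,"dz": 0,"roll": 0},
    {"fingers": 1,"dx": 0,"dy": -0.028,"dz": 0,"roll": 0},
    {"fingers": 1,"dx": 0,"dy": -0.028,"dz": 0,"roll": 0},
  ],
)

```text
time: 16.07
position: [554.0, 46.6, 114.5]
eef_rot: [[0.017, 1.0, 0.001], [1.0, -0.017, -0.0], [-0.0, 0.001, -1.0]]
contact_force: [-0.2, 0.3, -3.7]
finger_gap: 28.5
grip_force: 80.0
```

Call:
drive_tool(
  moves=[
    {"fingers": 1,"dx": 0,"dy": 0,"dz": -0.02,"roll": 0},
    {"fingers": 1,"dx": 0,"dy": 0,"dz": -0.06,"roll": 0},
    {"fingers": 1,"dx": 0,"dy": 0,"dz": -0.11,"roll": 0},
    {"fingers": 1,"dx": 0,"dy": 0,"dz": -0.16,"roll": 0},
    {"fingers": 1,"dx": 0,"dy": 0,"dz": -0.2,"roll": 0},
    {"fingers": 1,"dx": 0,"dy": 0,"dz": -0.2,"roll": 0},
    {"fingers": 1,"dx": 0,"dy": 0,"dz": -0.2,"roll": 0},
    {"fingers": 1,"dx": 0,"dy": 0,"dz": -0.2,"roll": 0},
  ],
)

```text
time: 16.73
position: [552.7, 46.5, 213.3]
eef_rot: [[0.017, 1.0, -0.002], [1.0, -0.017, -0.001], [-0.001, -0.002, -1.0]]
contact_force: [-0.3, -0.2, -5.4]
finger_gap: 28.3
grip_force: 80.1
```

Call:
drive_tool(
  moves=[
    {"fingers": 1,"dx": -0.06,"dy": -0.008,"dz": 0,"roll": 0},
    {"fingers": 1,"dx": -0.13,"dy": -0.017,"dz": 0,"roll": 0},
    {"fingers": 1,"dx": -0.2,"dy": -0.027,"dz": 0,"roll": 0},
    {"fingers": 1,"dx": -0.27,"dy": -0.036,"dz": 0,"roll": 0},
    {"fingers": 1,"dx": -0.34,"dy": -0.045,"dz": 0,"roll": 0},
    {"fingers": 1,"dx": -0.41,"dy": -0.055,"dz": 0,"roll": 0},
    {"fingers": 1,"dx": -0.48,"dy": -0.064,"dz": 0,"roll": 0},
    {"fingers": 1,"dx": -0.53,"dy": -0.071,"dz": 0,"roll": 0},
    {"fingers": 1,"dx": -0.5655,"dy": -0.0756,"dz": 0,"roll": 0},
    {"fingers": 1,"dx": -0.5655,"dy": -0.0756,"dz": 0,"roll": 0},
    {"fingers": 1,"dx": -0.5655,"dy": -0.0756,"dz": 0,"roll": 0},
    {"fingers": 1,"dx": -0.5655,"dy": -0.0756,"dz": 0,"roll": 0},
    {"fingers": 1,"dx": -0.5655,"dy": -0.0756,"dz": 0,"roll": 0},
  ],
)

```text
time: 17.82
position: [511.1, -233.4, 213.5]
eef_rot: [[0.014, 1.0, -0.001], [1.0, -0.014, 0.001], [0.001, -0.001, -1.0]]
contact_force: [0.0, 0.7, -3.3]
finger_gap: 28.5
grip_force: 79.9
```

```bash
python3 - <<'E'
from h import *
snap('w7')
a=cv2.imread("pics/w7.png")[140:320,150:350]
a=cv2.resize(a,None,fx=4,fy=4,interpolation=cv2.INTER_CUBIC)[:600]
cv2.imwrite("pics/m7.png",a)
E
```

```text
{'time': 17.82, 'qpos': [45.54, 21.54, -32.19, 104.28, 13.26, 58.04, 7.27], 'position': [511.09, -233.44, 213.51], 'eef_rot': [[0.01, 1.0, -0.0], [1.0, -0.01, 0.0], [0.0, -0.0, -1.0]], 'contact_force': [0.05, 0.67, -3.32], 'finger_gap': 28.46, 'grip_force': 79.89}
```

View pics/m7.png

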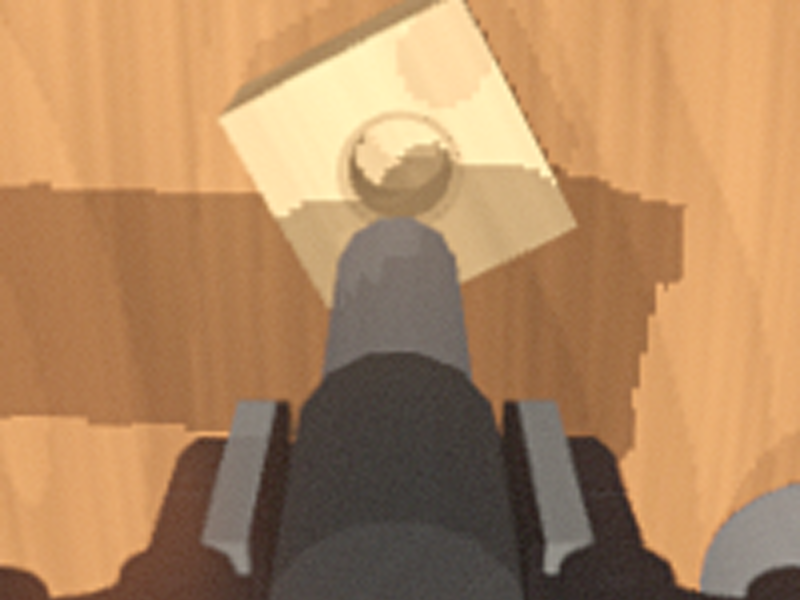

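The hole's centre is at about (399,167) in the crop. The foot's far edge is at (398,218), the far edge of the head's underside at (396,352), and that of the head top at (397,522).

```bash
python3 - <<'E'
from h import *
f=lambda u,z: whit("w7",(150+u[0]/4,140+u[1]/4),z)
L=f((220,118),40);R=f((577,226),40)
print("hole",f((399,167),40),"diag corners mean",(L+R)/2,L,R,"foot",f((398,218),121)-[0,12],"hu",f((396,352),189.5)-[0,15],"ht",f((397,522),233.5)-[0,15], "footLR",f((338,268),121),f((458,268),121))
E
```

```text
hole [ 511.5 -237.4] diag corners mean [ 511.95 -238.85] [ 464.9 -223.4] [ 559.  -254.3] foot [ 511.5 -237.1] hu [ 511.3 -237.4] ht [ 511.5 -237.3] footLR [ 499.5 -235.3] [ 523.2 -235.6]
```

Call:
drive_tool(
  moves=[
    {"fingers": 1,"dx": -0.0024,"dy": 0.0006,"dz": 0.04,"roll": 0},
    {"fingers": 1,"dx": -0.0024,"dy": 0.0006,"dz": 0.08,"roll": 0},
    {"fingers": 1,"dx": -0.0024,"dy": 0.0006,"dz": 0.11,"roll": 0},
    {"fingers": 1,"dx": -0.0024,"dy": 0.0006,"dz": 0.13,"roll": 0},
    {"fingers": 1,"dx": -0.0024,"dy": 0.0006,"dz": 0.13,"roll": 0},
    {"fingers": 1,"dx": -0.0024,"dy": 0.0006,"dz": 0.13,"roll": 0},
    {"fingers": 1,"dx": -0.0024,"dy": 0.0006,"dz": 0.13,"roll": 0},
  ],
)

```text
time: 18.45
position: [512.4, -236.2, 150.3]
eef_rot: [[0.016, 1.0, 0.002], [1.0, -0.016, -0.001], [-0.001, 0.002, -1.0]]
contact_force: [0.2, 1.1, -4.1]
finger_gap: 28.3
grip_force: 79.9
```

Call:
drive_tool(
  moves=[
    {"fingers": 1,"dx": 0.003,"dy": -0.002,"dz": 0,"roll": 0},
    {"fingers": 1,"dx": 0.003,"dy": -0.002,"dz": 0.01,"roll": 0},
    {"fingers": 1,"dx": 0.003,"dy": -0.002,"dz": 0.02,"roll": 0},
    {"fingers": 1,"dx": 0.003,"dy": -0.002,"dz": 0.02,"roll": 0},
    {"fingers": 1,"dx": 0.003,"dy": -0.002,"dz": 0.02,"roll": 0},
  ],
)

```text
time: 18.87
position: [510.0, -234.9, 138.9]
eef_rot: [[0.017, 1.0, -0.001], [1.0, -0.017, 0.0], [0.0, -0.001, -1.0]]
contact_force: [-0.3, 0.1, -2.8]
finger_gap: 28.9
grip_force: 79.9
```

Call:
drive_tool(
  moves=[
    {"fingers": 1,"dx": 0,"dy": 0,"dz": 0.004,"roll": 0},
    {"fingers": 1,"dx": 0,"dy": 0,"dz": 0.008,"roll": 0},
    {"fingers": 1,"dx": 0,"dy": 0,"dz": 0.012,"roll": 0},
    {"fingers": 1,"dx": 0,"dy": 0,"dz": 0.015,"roll": 0},
    {"fingers": 1,"dx": 0,"dy": 0,"dz": 0.015,"roll": 0},
  ],
)

```text
time: 19.28
position: [510.3, -234.9, 131.4]
eef_rot: [[0.016, 1.0, -0.0], [1.0, -0.016, 0.0], [0.0, -0.0, -1.0]]
contact_force: [0.9, -1.0, -4.3]
finger_gap: 28.4
grip_force: 79.9
```

Call:
drive_tool(
  moves=[
    {"fingers": 1,"dx": 0,"dy": 0.0016,"dz": 0,"roll": 0},
    {"fingers": 1,"dx": 0,"dy": 0.0016,"dz": 0.003,"roll": 0},
    {"fingers": 1,"dx": 0,"dy": 0.0016,"dz": 0.007,"roll": 0},
    {"fingers": 1,"dx": 0,"dy": 0.0016,"dz": 0.011,"roll": 0},
    {"fingers": 1,"dx": 0,"dy": 0.0016,"dz": 0.014,"roll": 0},
    {"fingers": 1,"dx": 0,"dy": 0.0016,"dz": 0.014,"roll": 0},
  ],
)

```text
time: 19.78
position: [510.9, -234.9, 124.4]
eef_rot: [[0.016, 1.0, -0.001], [1.0, -0.016, 0.0], [0.0, -0.001, -1.0]]
contact_force: [-0.9, -0.2, -4.8]
finger_gap: 28.8
grip_force: 79.9
```

Inside the hole with no contact force, so I lower it further.

Call:
drive_tool(
  moves=[
    {"fingers": 1,"dx": 0,"dy": 0,"dz": 0.005,"roll": 0},
    {"fingers": 1,"dx": 0,"dy": 0,"dz": 0.01,"roll": 0},
    {"fingers": 1,"dx": 0,"dy": 0,"dz": 0.015,"roll": 0},
    {"fingers": 1,"dx": 0,"dy": 0,"dz": 0.02,"roll": 0},
    {"fingers": 1,"dx": 0,"dy": 0,"dz": 0.025,"roll": 0},
    {"fingers": 1,"dx": 0,"dy": 0,"dz": 0.03,"roll": 0},
    {"fingers": 1,"dx": 0,"dy": 0,"dz": 0.033,"roll": 0},
    {"fingers": 1,"dx": 0,"dy": 0,"dz": 0.033,"roll": 0},
  ],
)

```text
time: 20.45
position: [511.0, -234.9, 107.9]
eef_rot: [[0.016, 1.0, -0.001], [1.0, -0.016, 0.0], [0.0, -0.001, -1.0]]
contact_force: [-0.5, -0.5, -4.7]
finger_gap: 28.5
grip_force: 79.9
```

Call:
drive_tool(
  moves=[
    {"fingers": 1,"dx": 0,"dy": 0,"dz": 0.002,"roll": 0},
    {"fingers": 1,"dx": 0,"dy": 0,"dz": 0.004,"roll": 0},
    {"fingers": 1,"dx": 0,"dy": 0,"dz": 0.004,"roll": 0},
  ],
)

```text
time: 20.7
position: [511.2, -235.0, 106.2]
eef_rot: [[0.017, 1.0, -0.0], [1.0, -0.017, -0.0], [-0.0, -0.0, -1.0]]
contact_force: [0.1, -0.3, -4.8]
finger_gap: 28.1
grip_force: 79.9
```

Call:
drive_tool(
  moves=[
    {"fingers": 1,"dx": 0,"dy": 0,"dz": 0.002,"roll": 0},
    {"fingers": 1,"dx": 0,"dy": 0,"dz": 0.003,"roll": 0},
    {"fingers": 1,"dx": 0,"dy": 0,"dz": 0.003,"roll": 0},
  ],
)

```text
time: 20.95
position: [511.1, -234.9, 104.7]
eef_rot: [[0.016, 1.0, -0.0], [1.0, -0.016, 0.0], [0.0, -0.0, -1.0]]
contact_force: [-0.2, -0.7, -4.4]
finger_gap: 28.4
grip_force: 79.9
```

Call:
drive_tool(
  moves=[
    {"fingers": 1,"dx": 0,"dy": 0,"dz": 0.001,"roll": 0},
    {"fingers": 1,"dx": 0,"dy": 0,"dz": 0.002,"roll": 0},
    {"fingers": 1,"dx": 0,"dy": 0,"dz": 0.002,"roll": 0},
  ],
)

```text
time: 21.2
position: [511.3, -235.0, 104.3]
eef_rot: [[0.016, 1.0, 0.0], [1.0, -0.016, -0.0], [-0.0, 0.0, -1.0]]
contact_force: [-1.0, -0.3, 0.1]
finger_gap: 28.3
grip_force: 80.4
```

Seated: the z force jumped at TCP z 104.3, the same height as at the pick-up. I release and withdraw upward.

Call:
drive_tool(
  moves=[
    {"fingers": 0.3,"dx": 0,"dy": 0,"dz": 0,"roll": 0},
    {"fingers": -0.3,"dx": 0,"dy": 0,"dz": 0,"roll": 0},
    {"fingers": -1,"dx": 0,"dy": 0,"dz": 0,"roll": 0},
    {"fingers": -1,"dx": 0,"dy": 0,"dz": 0,"roll": 0},
    {"fingers": -1,"dx": 0,"dy": 0,"dz": 0,"roll": 0},
    {"fingers": -1,"dx": 0,"dy": 0,"dz": 0,"roll": 0},
    {"fingers": -1,"dx": 0,"dy": 0,"dz": 0,"roll": 0},
    {"fingers": -1,"dx": 0,"dy": 0,"dz": 0,"roll": 0},
    {"fingers": -1,"dx": 0,"dy": 0,"dz": 0,"roll": 0},
    {"fingers": -1,"dx": 0,"dy": 0,"dz": 0,"roll": 0},
  ],
)

```text
time: 22.03
position: [511.2, -234.9, 103.8]
eef_rot: [[0.016, 1.0, -0.0], [1.0, -0.016, -0.0], [-0.0, -0.0, -1.0]]
contact_force: [-0.2, 0.2, 0.0]
finger_gap: 85.5
grip_force: 0.0
```

Call:
drive_tool(
  moves=[
    {"fingers": -1,"dx": 0,"dy": 0,"dz": -0.02,"roll": 0},
    {"fingers": -1,"dx": 0,"dy": 0,"dz": -0.06,"roll": 0},
    {"fingers": -1,"dx": 0,"dy": 0,"dz": -0.12,"roll": 0},
    {"fingers": -1,"dx": 0,"dy": 0,"dz": -0.18,"roll": 0},
    {"fingers": -1,"dx": 0,"dy": 0,"dz": -0.24,"roll": 0},
    {"fingers": -1,"dx": 0,"dy": 0,"dz": -0.29,"roll": 0},
    {"fingers": -1,"dx": 0,"dy": 0,"dz": -0.29,"roll": 0},
    {"fingers": -1,"dx": 0,"dy": 0,"dz": -0.29,"roll": 0},
  ],
)

```text
time: 22.7
position: [512.0, -235.1, 251.1]
eef_rot: [[0.017, 1.0, 0.004], [1.0, -0.017, -0.002], [-0.002, 0.004, -1.0]]
contact_force: [-0.4, 0.4, -1.2]
finger_gap: 85.5
grip_force: 0.0
```

```bash
python3 - <<'E'
from h import *
snap('w8')
a=cv2.imread("pics/w8.png"); b=imaging.camera("scene")
cv2.imwrite("pics/m8.png",np.hstack([cv2.resize(a[100:280,150:350],(400,360)),cv2.resize(b[180:360,60:260],(400,360),interpolation=cv2.INTER_CUBIC)]))
E
```

```text
{'time': 22.7, 'qpos': [46.39, 19.38, -32.86, 101.84, 11.83, 61.98, 8.51], 'position': [512.04, -235.06, 251.07], 'eef_rot': [[0.02, 1.0, 0.0], [1.0, -0.02, -0.0], [-0.0, 0.0, -1.0]], 'contact_force': [-0.42, 0.37, -1.25], 'finger_gap': 85.46, 'grip_force': 0.0}
```

View pics/m8.png

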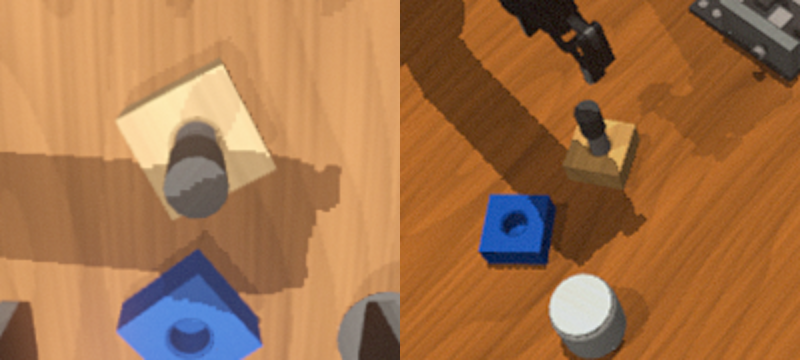

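The pin stands upright in the wooden block's hole, at (195,175) on the left and (595,130) on the right. The gripper is clear, and the blue block and tin haven't moved. I'm handing in.

```bash
python3 -c "
from plant import r
print(r.job_done())"
```

```text
the job is handed in; nothing more can be done
None
```

The job is handed in at about 23 s: the pin went through the go gap, leaned on the no-go jaws at about 7 N for over a second, and now stands home and released in the empty wooden block. I viewed 11 pictures, one over the limit of 10.

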